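Gauge the toothpick stock with the dip rod

ROBOT

A 7-joint arm with a two-finger parallel gripper is mounted at the origin on the work surface. World frame = base frame: x ahead of the robot, y to its left, z up, the work surface at z = 0. Lengths are in mm, angles in rad, forces in N, time in s.
With the tool pointing down it reaches from about 400 to 750 mm from the base axis. Payload 19.5 kg.
Tool frame: the origin (TCP) lies on the centre line of the jaws, within the pads' length; the fingertips stand 22 mm ahead of it and the grasp point (between the pads) lies 3 mm ahead of it; z points along the fingers, y is the line along which they close (so a half turn about z gives the same grasp; the last joint's range is limited). The gripper opens to 85 mm and grips with 20 to 120 N. Pads are 22 mm wide; open, the fingers measure 114 mm over their backs; the gripper's body (76 mm by 85 mm) begins 54 mm behind the grasp point. The pads swing forward as they close: fully open they stand 13 mm farther back than shut.
Start: joints at [-1.342, 0.707, -0.028, 1.485, 0.022, 0.951, -0.075], TCP at [153.802, 554.021, 230.068] pointing down, gripper open.
Joint ranges: [-2.71, 2.71], [-0.32, 2.16], [-1.57, 1.52], [0, 2.45], [-1.46, 4.6], [0, 2.02], [-2.83, 2.83]. Speed limits (rad/s): [1.89, 1.89, 2.57, 2.57, 3.01, 3.01, 3.01].

INTERFACE

Orientations are given as [roll, pitch, yaw] about the fixed x, y, z axes, in that order (R = Rz(yaw) Ry(pitch) Rx(roll)).
In Python, from cell import bot, camera, camera_model gives the robot as it stands. The module is installed in compiled form; this text tells all that it offers.
- The arm moves only by the tool arm_command, never from a script. Its argument "rows" is a list of rows, each an object of numbers: "dx", "dy", "dz": the shift along the world's x, y, z in m; "wx", "wy", "wz": the turn, a rotation vector about the world's x, y, z in rad. In form: [{"dx": .., "dy": .., "dz": .., "wx": .., "wy": .., "wz": ..}, ...]. A call has 1 to 12 rows; each row shifts and turns the commanded pose from where the row before left it; what a row does not reach is not made up. A row lasts 1/10 s, in which the tool goes at most 50 mm and 8.59 degrees, less where a joint would pass 70% of its speed; a pose out of reach is approached as far as the arm can. A call is refused whole if a number of a shift passes 0.05 or a number of a turn 0.15, either way. A call with a gripper value outside its range is refused whole. "hand" is the opening, from -1 (shut) to 1 (fully open), set as the call begins (left out, the last holds). The fingers move at their own pace and stop on an object; "force" is the grip in N (left out, the last holds). Time passes only in rows, so rows that do not move let the fingers close. It gives the time, the measured TCP pose, the force, the opening and the grip force at its end, in the units of the state.
- bot.sense(): the state, without advancing time (a new reading comes with each control period).
- camera(name): name is "scene" or "top"; returns (picture, depth): 420x560x3 uint8, red, green, blue; 420x560 float32, mm along the optical axis (not along the pixel's ray), 0 where there is no reading.
- camera_model(name): a dict with "fx", "fy", "cx", "cy" (pixels), "k1" (the pictures are not rectified: a ray, as slopes to the right and down, at radius r is drawn at 1 + k1 r^2 times it, then the intrinsics apply), "pose" (4x4, takes a point from camera to world coordinates). Camera axes: x right, y down, z forward; pixel columns grow to the right and rows downward; lengths in mm; the calibration is good to about 2 mm. A picture is of the moment at which its call begins. camera_model takes no time and is no camera call.
- bot.hand_in(): hands the job in; it is judged then, once.
The state is a dict: "clock": time; "joints": joint angles; "qvel": joint speeds; "joint_efforts": joint torques, N m; "ee_pos": TCP position; "tool_rot": TCP orientation; "contact_force": force on the tool from outside, world axes, zero at the start; "wrist_torque": the same for the moment, N m; "width": finger opening in mm; "gripper_force": force on a finger pad.
Only numpy, scipy, OpenCV 4.12 (cv2) and the standard library are available. Lean on these libraries where they do the work, as an engineer would, in place of code of your own. Each camera call takes 0.05 s, during which the arm holds its last target. There are 200 camera calls.

TASK

Check how many toothpicks are left: take the steel dip rod from its wooden stand, slide it into the bore of the lilac dispenser and push gently but firmly, past the drag of the loose follower disc, until it bottoms solidly on the stack. Leave the rod standing there on its own and slide the black pointer on the gauge post so that its blade is level with the very top of the rod, then let go. Do not ram the rod or disturb the cup, coaster, jar and spoon.

Things in the scene. Friction and masses are not known exactly. Their poses are not given: they have to be found in the camera images.
- dispenser: Lilac plastic toothpick dispenser, fixed. Origin: on the slab, under the axis of its vertical gauge bore; z up. Block 60 (x) by 80 (y) mm, top at z = 95 mm, centred on the origin. A 12 mm thick, 70 mm wide foot runs from x = -30 to +154 mm and carries the gauge post (8 mm thick, top at z = 200 mm, at x = 70, y = 0) with an 18 mm wide scale plate beside it (y = 12 to 15 mm, to z = 192 mm).
- mouth (a point): Centre of the mouth of the round blind bore (12 mm wide, 3 mm chamfer) on the dispenser's top face, 95 mm above the slab; axes as the dispenser's. In the bore, 20 to 30 mm below the mouth, hangs a follower disc that slides down under the rod with a steady drag of about 4 N and stays where it is pushed; the stack lies below it.
- stock: The toothpick stack hidden in the bore. Origin: bottom of the bore, 12 mm above the slab (NOT the stack's top). Its height is unknown: the top lies 40 to 77 mm below the mouth. Firm, not rigid: beyond the follower's 4 N the push rises about 4 N per mm, and it springs back when let go. 10 N in all (6 N on the stack) is surely bottomed; over 18 N on the stack (22 N in all) crushes it.
- rod: Loose steel dip rod, 125 mm long, about 80 g (55 to 110 g). Shaft round, 10 mm thick, 95 mm long, with a chamfered foot; above it a round grip head, 18 mm thick and 30 mm tall. Origin: centre of the foot's end face; z runs up along the rod. It starts upright in the stand's hole, foot 8 mm above the slab.
- rod_tip (a point): Centre of the rod's lower end face (same as the rod's origin).
- rod_top (a point): Centre of the flat top of the rod's head, 125 mm above rod_tip. When the rod is bottomed it stands 48 to 85 mm above the mouth.
- stand: Wooden stand block, 70 by 70 by 35 mm, fixed, with a 12 mm wide, 27 mm deep hole in the middle that holds the rod. Origin: centre of its underside.
- pointer (a joint): Height of the black plastic pointer on the gauge post, m, growing upward, 0 to 0.075; at 0 the pointer's middle is 118 mm above the slab. It stays where it is left; moving it takes about 2 N. It starts at 0 to 0.012, lower than the top of any bottomed rod.
- pointer_tip (a point): End of the pointer's blade (2 mm thick, 8 mm wide), at mid-thickness, 31 mm from the bore's axis on the dispenser's +x side; axes as the dispenser's. This is the point to bring level with rod_top.
- pointer_grip (a point): Centre of the pointer's grip tab, at the same height as pointer_tip, 118 mm from the bore axis along the dispenser's +x. The tab is 24 (x) by 14 (y) by 24 (z) mm: pinch it from above along the dispenser's y.
- cup: Bystander: white ceramic cup, 76 mm wide, 75 mm tall, standing on the coaster. Origin: centre of its underside.
- coaster: Bystander: round wooden coaster, 96 mm wide, 8 mm thick. Origin: centre of its underside.
- jar: Bystander: open clear glass jar, 76 mm wide, 100 mm tall. Origin: centre of its underside.
- spoon: Bystander: steel spoon, 170 mm long, lying along its x. Origin: under its middle.
Not all that is in view belongs to the job. There is more than one size of the rod; the job needs the larger. There is more than one size of the dispenser; the job needs the larger.

How it is judged (in metres and radians):
On the way, in this order (a step that is already met when the one before it is completed fails the run):
1. the rod is upright in the dispenser's bore and pressed onto the stack with more than 2 N (contact force between rod and stock above 2 N and horizontal distance between rod_tip and mouth below 0.004 m and angle between rod's own z axis and vertical below 0.1 rad), for 0.2 s.
2. with the rod let go, the pointer's blade is within 3 mm of the level of the rod's top (contact force between the fingers and rod below 0.1 N and horizontal distance between rod_tip and mouth below 0.004 m and z of rod_top in the frame of pointer_tip between -0.003 and 0.003 m), for 0.3 s.
At the end, for the whole second after the job is handed in: The rod, let go and at rest, stands upright (within 0.1 rad) in the dispenser's bore with its foot on the stack, and the pointer's blade is level with the rod's top within 3 mm (contact force between rod and stock above 0.1 N and horizontal distance between rod_tip and mouth below 0.004 m and angle between rod's own z axis and vertical below 0.1 rad and linear speed of rod below 0.01 m/s and z of rod_top in the frame of pointer_tip between -0.003 and 0.003 m); the robot touches nothing.
It fails at once if the stack is pressed by the rod with more than 18 N (contact force between rod and stock above 18 N).
It fails at once if the rod bears on the dispenser (rim, bore, follower and stack together) with more than 30 N (contact force between rod and dispenser above 30 N).
It fails at once if the cup, coaster, jar or spoon is shifted by more than 20 mm (distance of any of cup, coaster, jar, spoon from where it was at the start of the episode above 0.02 m).
It also fails if it takes over 67 s, if anything falls off the work surface, if the arm or the gripper's body presses on something with over 40 N, if the wrist force passes 120 N, or if a joint passes its speed limit or range.

## Working session

There is one attempt and no reset: what is moved stays moved. The work goes in short steps, Python scripts to look and compute and a tool call to move; the robot and the scene stay as the last step left them, time stands still between calls to the robot, and variables do not carry over. Pictures are saved under pics/ and viewed, at most 10 in all, crops included, and the job is handed in when it is done.

Besides the shell and the picture viewer there is one more tool, called after "Call:" as name(argument=value, ...), one argument or row to a line, values as JSON. arm_command: Moves the arm, as the interface text tells. Its arguments: {"type":"object","properties":{"rows":{"type":"array","items":{"type":"object","properties":{"dx":{"type":"number"},"dy":{"type":"number"},"dz":{"type":"number"},"wx":{"type":"number"},"wy":{"type":"number"},"wz":{"type":"number"}}}},"hand":{"type":"number"},"force":{"type":"number"}},"required":["rows"]}

```bash
mkdir -p pics; cat > h.py <<'E'
import numpy as np, cv2
from cell import bot, camera, camera_model
def world(name, depth, uv, d=None):
    m=camera_model(name); u,v=uv
    x=(u-m['cx'])/m['fx']; y=(v-m['cy'])/m['fy']; rd=np.hypot(x,y); r=rd
    for _ in range(20): r=rd/(1+m['k1']*r*r)
    s=r/rd if rd>0 else 1
    z=depth[int(round(v)),int(round(u))] if d is None else d
    return (np.array(m['pose'])@[x*s*z,y*s*z,z,1])[:3]
def cloud(name,depth):
    m=camera_model(name); h,w=depth.shape
    U,V=np.meshgrid(np.arange(w),np.arange(h))
    x=(U-m['cx'])/m['fx']; y=(V-m['cy'])/m['fy']; rd=np.hypot(x,y); r=rd.copy()
    for _ in range(20): r=rd/(1+m['k1']*r*r)
    s=np.where(rd>0,r/np.maximum(rd,1e-9),1)
    P=np.stack([x*s*depth,y*s*depth,depth,np.ones_like(depth)],-1)@np.array(m['pose']).T
    P=P[...,:3]; P[depth==0]=np.nan
    return P
def snap(n,tag):
    p,d=camera(n); np.savez(f'{tag}.npz',p=p,d=d); cv2.imwrite(f'pics/{tag}.png',p[:,:,::-1]); return p,d
E
python3 - <<'E'
from h import *
for n in('scene','top'):
    snap(n,n+'0'); m=camera_model(n); print(n,{k:np.round(v,3) for k,v in m.items()})
s=bot.sense();print(s)
E
```

```text
scene {'fx': np.float64(521.268), 'fy': np.float64(521.268), 'cx': np.float64(278.689), 'cy': np.float64(213.604), 'k1': np.float64(-0.105), 'pose': array([[-3.670000e-01,  5.540000e-01, -7.470000e-01,  1.343934e+03],
       [ 9.300000e-01,  2.340000e-01, -2.840000e-01,  2.796000e+02],
       [ 1.700000e-02, -7.990000e-01, -6.010000e-01,  7.455850e+02],
       [ 0.000000e+00,  0.000000e+00,  0.000000e+00,  1.000000e+00]])}
top {'fx': np.float64(439.927), 'fy': np.float64(439.927), 'cx': np.float64(276.353), 'cy': np.float64(207.242), 'k1': np.float64(-0.046), 'pose': array([[ 1.40000e-02, -1.00000e+00,  1.60000e-02,  5.29954e+02],
       [-9.99000e-01, -1.40000e-02, -3.10000e-02,  9.09300e+00],
       [ 3.10000e-02, -1.60000e-02, -9.99000e-01,  9.83560e+02],
       [ 0.00000e+00,  0.00000e+00,  0.00000e+00,  1.00000e+00]])}
{'clock': 0.1, 'joints': array([-1.34168788,  0.70700594, -0.02760843,  1.4849045 ,  0.02197654,
        0.95093054, -0.07547243]), 'qvel': array([-0.00160046, -0.00025084, -0.00075355, -0.0024255 ,  0.00068959,
       -0.00236844,  0.00082515]), 'joint_efforts': array([ 2.01847710e-03, -8.84260082e+01,  1.23724546e+00, -2.36445665e+01,
        1.71700108e-02,  5.06720055e-03,  3.35257232e-05]), 'ee_pos': array([153.7562206 , 553.82904653, 229.70553204]), 'tool_rot': array([-3.14064598e+00,  1.47842526e-05,  2.87079005e+00]), 'contact_force': array([-0.41880945, -0.13422315,  0.14266648]), 'wrist_torque': array([ 0.04609249, -0.02342525, -0.01701937]), 'gripper_force': 0.0, 'width': 85.37513224240972}
```

View pics/scene0.png

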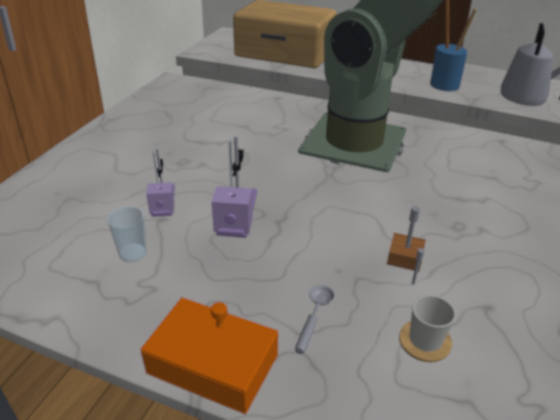

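View pics/top0.png

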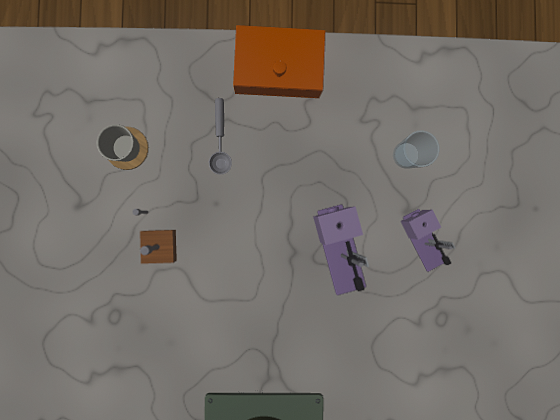

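Two rods are visible: one in the stand (scene 413,215; top 150,249) and a small loose one (scene 418,265; top 140,211). Two dispensers: the left-of-pair one is larger (scene 233,212; top 339,225) and a smaller one sits beside it (scene 161,198; top 423,224). I choose the rod in the stand and the larger dispenser. Next I measure them and crop in.

```bash
python3 - <<'E'
from h import *
T=np.load('top0.npz'); S=np.load('scene0.npz')
c=lambda p,r0,r1,c0,c1,k:cv2.resize(p[r0:r1,c0:c1,::-1],None,fx=k,fy=k,interpolation=cv2.INTER_CUBIC)
a=c(T['p'],195,305,305,375,5); b=c(T['p'],195,275,120,190,5)
im=np.zeros((560,710,3),np.uint8); im[:550,:350]=a; im[:400,355:705]=b
cv2.imwrite('pics/crop1.png',im)
for n,D in(('top',T),('scene',S)):
    P=cloud(n,D['d']); x,y,z=P[...,0],P[...,1],P[...,2]
    def rep(t,m):
        if m.sum(): print(n,t,m.sum(),np.round(np.median(P[m],0),1),np.round(np.nanmin(P[m],0)),np.round(np.nanmax(P[m],0)))
    rep('table',(abs(z)<15)&(x>300)&(x<400)&(y>-50)&(y<100))
    W=(x>350)&(x<650)
    rep('rodtop',W&(y>180)&(y<360)&(z>120)&(z<150))
    rep('rodmid',W&(y>180)&(y<360)&(z>50)&(z<120))
    m=W&(y>180)&(y<360)&(z>28)&(z<42); rep('standtop',m)
    if m.sum(): 
        r=cv2.minAreaRect(P[m][:,:2].astype(np.float32)); print(r)
    m=W&(y>-240)&(y<-60)&(z>85)&(z<102);rep('disptop',m)
    if m.sum(): 
        r=cv2.minAreaRect(P[m][:,:2].astype(np.float32)); print(r)
    rep('high',W&(y>-250)&(y<-60)&(z>105))
    rep('foot',W&(y>-250)&(y<-60)&(z>8)&(z<17))
E
```

```text
top table 3016 [ 3.50e+02  2.54e+01 -2.00e-01] [300. -50.  -6.] [400. 100.   6.]
top rodtop 72 [457.9 234.7 132.4] [448. 228. 122.] [466. 243. 136.]
top rodmid 193 [638.1 289.2  82.1] [449. 228.  50.] [650. 341. 118.]
top standtop 963 [461.4 231.9  35. ] [422. 200.  28.] [649. 329.  41.]
((538.7115478515625, 257.7024230957031), (250.123779296875, 80.859375), 15.221039772033691)
top disptop 1163 [ 508.8 -148.2   94.6] [ 451. -193.   86.] [ 547. -102.   99.]
((493.0139465332031, -153.28912353515625), (94.04370880126953, 80.65593719482422), 15.903820037841797)
top high 432 [ 442.1 -173.9  132.4] [ 386. -191.  112.] [ 480. -155.  201.]
top foot 1214 [ 415.2 -166.4   11.7] [ 355. -224.    8.] [ 549. -102.   17.]
scene table 1496 [3.529e+02 2.640e+01 2.000e-01] [300. -50.  -5.] [400. 100.   5.]
scene rodtop 84 [464.2 236.3 130.8] [450. 228. 120.] [471. 245. 135.]
scene rodmid 667 [641.9 302.6  73.5] [457. 228.  50.] [650. 343. 120.]
scene standtop 785 [471.9 242.3  34.8] [421. 201.  28.] [650. 334.  42.]
((538.98388671875, 260.1877746582031), (254.07533264160156, 81.15674591064453), 16.079631805419922)
scene disptop 783 [ 517.1 -148.1   94.6] [ 439. -194.   85.] [ 554. -101.  102.]
((490.02484130859375, -153.8743896484375), (112.65061950683594, 81.54285430908203), 15.519156455993652)
scene high 374 [ 447.8 -170.9  135.9] [ 386. -187.  105.] [ 481. -153.  202.]
scene foot 101 [ 409.5 -147.2   12.1] [ 358. -177.    8.] [ 557. -102.   17.]
```

View pics/crop1.png

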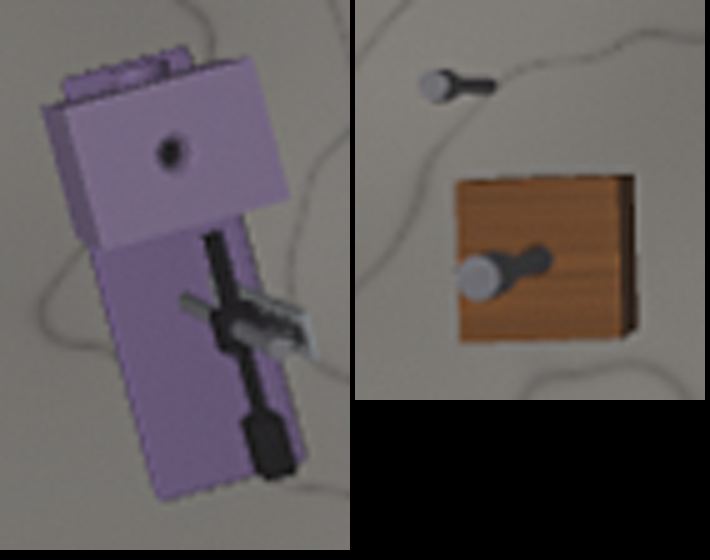

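The crop confirms it: the bore is at (171,153) in the crop = top (338.8,225.2), with the pointer and tab towards the robot. The rod head (482,278 in the crop) is in the stand hole (540,260), and the small decoy rod is at (437,86). I'll refine using ray–plane intersections.

```bash
cat >> h.py <<'E'
def plane(name,uv,z):
    a=world(name,None,uv,1.0); o=np.array(camera_model(name)['pose'])[:3,3]; return o+(a-o)*(z-o[2])/(a[2]-o[2])
E
python3 - <<'E'
from h import *
T=np.load('top0.npz'); S=np.load('scene0.npz')
A=lambda x,y,ox=305,oy=195:((x+.5)/5-.5+ox,(y+.5)/5-.5+oy)
f=lambda p,z:np.round(plane('top',p,z)[:2],1)
print('bore',f(A(171,153),95),'corners')
C=[f(A(*c),95) for c in((68,110),(252,60),(290,195),(105,248))];print(C,np.mean(C,0))
for i in range(4): d=C[(i+1)%4]-C[i]; print(np.linalg.norm(d),np.degrees(np.arctan2(*d[::-1])))
B=lambda x,y:A(x-355,y,120,195)
print('head',f(B(482,278),133),'hole',f(B(540,260),35))
C=[f(B(*c),35) for c in((457,183),(616,178),(620,335),(460,341))];print(C,np.mean(C,0))
print('tab',f(A(270,448),130),'blade end',f(A(212,235),118))
# clouds
for n,D in(('top',T),('scene',S)):
    P=cloud(n,D['d']); x,y,z=P[...,0],P[...,1],P[...,2]
    hsv=cv2.cvtColor(D['p'],cv2.COLOR_RGB2HSV); 
    box=(x>350)&(x<580)&(y>-230)&(y<-90)
    m=box&(z>90)&(z<99)&(hsv[...,1]>40)
    Q=P[m]; u=np.array([-np.cos(.26),-np.sin(.26)])
    r=cv2.minAreaRect(Q[:,:2].astype(np.float32)); print(n,'top',r,np.median(Q[:,2]))
    k=box&(hsv[...,2]<60)&(z>105); Q=P[k]
    c=np.array([503,-148]); s=(Q[:,:2]-c)@u
    for lo in range(25,140,10):
        q=Q[(s>=lo)&(s<lo+10)]
        if len(q): print(lo,len(q),np.round(np.median(q,0),1),'zmax',round(q[:,2].max(),1))
    m=(x>430)&(x<490)&(y>205)&(y<265)&(z>125)&(z<140); print(n,'head',np.round(np.mean(P[m],0),1),np.round(np.percentile(z[m],[5,50,95]),1))
E
```

```text
bore [ 510.  -145.7] corners
[array([ 526.8, -103.5]), array([ 548.2, -178.5]), array([ 493.5, -194.7]), array([ 471.1, -119.3])] [ 509.9 -149. ]
77.99333304840872 -74.07478577471763
57.0484881482411 -163.50277161285655
78.65697680434964 106.54574884508519
57.897581987506115 15.836649593518674
head [457.7 234.3] hole [457.5 235.5]
[array([490. , 271.6]), array([493.1, 203.5]), array([425.8, 200.7]), array([422.3, 269.2])] [457.8  236.25]
tab [ 396.  -180.1] blade end [ 478.2 -158.5]
top top ((509.1504211425781, -148.42996215820312), (60.56288146972656, 79.94779205322266), 15.676697731018066) 94.62353827483139
25 17 [ 474. -159.  125.] zmax 129.0
35 16 [ 466.1 -161.3  124.9] zmax 127.0
45 22 [ 455.3 -163.6  124. ] zmax 126.7
55 58 [ 447.  -168.6  131.1] zmax 184.2
65 29 [ 437.4 -166.1  131.7] zmax 179.4
75 13 [ 427.1 -171.6  127.2] zmax 129.7
85 15 [ 417.5 -173.4  127.7] zmax 131.5
95 39 [ 406.  -176.4  131.6] zmax 138.2
105 41 [ 397.4 -177.7  136.1] zmax 139.3
115 28 [ 389.4 -181.4  136. ] zmax 139.7
top head [457.2 235.1 132.1] [127.2 132.5 135. ]
scene top ((512.1526489257812, -146.44833374023438), (65.63555145263672, 78.82581329345703), 15.792381286621094) 94.9113556149452
25 4 [ 475.5 -156.7  125.3] zmax 127.5
35 7 [ 465.  -159.8  124.9] zmax 127.7
45 31 [ 453.1 -162.1  127.8] zmax 132.9
55 9 [ 447.3 -166.8  130.8] zmax 133.9
65 1 [ 434.2 -162.2  130.9] zmax 130.9
75 1 [ 425.5 -168.8  127.1] zmax 127.1
85 3 [ 418.4 -171.3  128.8] zmax 134.5
95 26 [ 408.1 -173.8  128.6] zmax 138.3
105 10 [ 398.8 -175.7  136.1] zmax 138.7
scene head [462.  236.7 131.2] [126.1 132.  134.7]
```

Call:
arm_command(
  rows=[
    {"dx": 0.0253, "dy": -0.0266, "wz": 0.0455},
    {"dx": 0.0253, "dy": -0.0266, "wz": 0.0455},
    {"dx": 0.0253, "dy": -0.0266, "wz": 0.0455},
    {"dx": 0.0253, "dy": -0.0266, "wz": 0.0455},
    {"dx": 0.0253, "dy": -0.0266, "wz": 0.0455},
    {"dx": 0.0253, "dy": -0.0266, "wz": 0.0455},
    {"dx": 0.0253, "dy": -0.0266, "wz": 0.0455},
    {"dx": 0.0253, "dy": -0.0266, "wz": 0.0455},
    {"dx": 0.0253, "dy": -0.0266, "wz": 0.0455},
    {"dx": 0.0253, "dy": -0.0266, "wz": 0.0455},
    {"dx": 0.0253, "dy": -0.0266, "wz": 0.0455},
    {"dx": 0.0253, "dy": -0.0266, "wz": 0.0455},
  ],
  hand=1,
  force=30,
)

```text
validation failed for argument at $.ro...
```

Call:
arm_command(
  rows=[
    {},
    {},
    {},
  ],
)

```text
validation failed for argument at $.ro...
```

Call:
arm_command(
  rows=[
    {"dx": 0.0253, "dy": -0.0266, "dz": 0, "wx": 0, "wy": 0, "wz": 0.0455},
    {"dx": 0.0253, "dy": -0.0266, "dz": 0, "wx": 0, "wy": 0, "wz": 0.0455},
    {"dx": 0.0253, "dy": -0.0266, "dz": 0, "wx": 0, "wy": 0, "wz": 0.0455},
    {"dx": 0.0253, "dy": -0.0266, "dz": 0, "wx": 0, "wy": 0, "wz": 0.0455},
    {"dx": 0.0253, "dy": -0.0266, "dz": 0, "wx": 0, "wy": 0, "wz": 0.0455},
    {"dx": 0.0253, "dy": -0.0266, "dz": 0, "wx": 0, "wy": 0, "wz": 0.0455},
    {"dx": 0.0253, "dy": -0.0266, "dz": 0, "wx": 0, "wy": 0, "wz": 0.0455},
    {"dx": 0.0253, "dy": -0.0266, "dz": 0, "wx": 0, "wy": 0, "wz": 0.0455},
    {"dx": 0.0253, "dy": -0.0266, "dz": 0, "wx": 0, "wy": 0, "wz": 0.0455},
    {"dx": 0.0253, "dy": -0.0266, "dz": 0, "wx": 0, "wy": 0, "wz": 0.0455},
    {"dx": 0.0253, "dy": -0.0266, "dz": 0, "wx": 0, "wy": 0, "wz": 0.0455},
    {"dx": 0.0253, "dy": -0.0266, "dz": 0, "wx": 0, "wy": 0, "wz": 0.0455},
  ],
  hand=1,
  force=30,
)

```text
clock: 1.3
ee_pos: [458.2, 233.5, 229.9]
tool_rot: [-3.141, -0.0, -2.865]
contact_force: [0.3, 0.3, 0.6]
width: 85.5
gripper_force: 0.0
```

Call:
arm_command(
  rows=[
    {"dx": 0, "dy": 0, "dz": 0, "wx": 0, "wy": 0, "wz": 0},
    {"dx": 0, "dy": 0, "dz": 0, "wx": 0, "wy": 0, "wz": 0},
    {"dx": 0, "dy": 0, "dz": 0, "wx": 0, "wy": 0, "wz": 0},
  ],
)

```text
clock: 1.6
ee_pos: [456.8, 235.6, 230.0]
tool_rot: [3.141, -0.0, -2.866]
contact_force: [-0.7, 0.3, 0.7]
width: 85.1
gripper_force: 0.0
```

Call:
arm_command(
  rows=[
    {"dx": 0.0005, "dy": 0, "dz": -0.03, "wx": 0, "wy": 0, "wz": 0},
    {"dx": 0, "dy": 0, "dz": -0.03, "wx": 0, "wy": 0, "wz": 0},
    {"dx": 0, "dy": 0, "dz": -0.025, "wx": 0, "wy": 0, "wz": 0},
    {"dx": 0, "dy": 0, "dz": -0.015, "wx": 0, "wy": 0, "wz": 0},
    {"dx": 0, "dy": 0, "dz": -0.009, "wx": 0, "wy": 0, "wz": 0},
    {"dx": 0, "dy": 0, "dz": 0, "wx": 0, "wy": 0, "wz": 0},
    {"dx": 0, "dy": 0, "dz": 0, "wx": 0, "wy": 0, "wz": 0},
  ],
)

```text
clock: 2.3
ee_pos: [457.9, 235.3, 121.7]
tool_rot: [3.141, 0.001, -2.866]
contact_force: [-0.4, 0.1, 1.2]
width: 85.2
gripper_force: 0.0
```

Call:
arm_command(
  rows=[
    {"dx": 0, "dy": 0, "dz": 0, "wx": 0, "wy": 0, "wz": 0},
    {"dx": 0, "dy": 0, "dz": 0, "wx": 0, "wy": 0, "wz": 0},
    {"dx": 0, "dy": 0, "dz": 0, "wx": 0, "wy": 0, "wz": 0},
    {"dx": 0, "dy": 0, "dz": 0, "wx": 0, "wy": 0, "wz": 0},
    {"dx": 0, "dy": 0, "dz": 0, "wx": 0, "wy": 0, "wz": 0},
    {"dx": 0, "dy": 0, "dz": 0, "wx": 0, "wy": 0, "wz": 0},
    {"dx": 0, "dy": 0, "dz": 0, "wx": 0, "wy": 0, "wz": 0},
    {"dx": 0, "dy": 0, "dz": 0, "wx": 0, "wy": 0, "wz": 0},
    {"dx": 0, "dy": 0, "dz": 0, "wx": 0, "wy": 0, "wz": 0},
    {"dx": 0, "dy": 0, "dz": 0, "wx": 0, "wy": 0, "wz": 0},
  ],
  hand=-1,
  force=30,
)

```text
clock: 3.3
ee_pos: [458.0, 234.9, 121.2]
tool_rot: [-3.142, 0.0, -2.866]
contact_force: [0.1, 0.7, 5.2]
width: 16.5
gripper_force: 29.3
```

Call:
arm_command(
  rows=[
    {"dx": 0, "dy": 0, "dz": 0.01, "wx": 0, "wy": 0, "wz": 0},
    {"dx": 0, "dy": 0, "dz": 0.02, "wx": 0, "wy": 0, "wz": 0},
    {"dx": 0, "dy": 0, "dz": 0.03, "wx": 0, "wy": 0, "wz": 0},
    {"dx": 0, "dy": 0, "dz": 0.03, "wx": 0, "wy": 0, "wz": 0},
    {"dx": 0, "dy": 0, "dz": 0.03, "wx": 0, "wy": 0, "wz": 0},
    {"dx": 0, "dy": 0, "dz": 0, "wx": 0, "wy": 0, "wz": 0},
  ],
)

```text
clock: 3.9
ee_pos: [458.7, 235.4, 244.7]
tool_rot: [3.14, 0.005, -2.867]
contact_force: [-0.4, -0.3, -1.8]
width: 16.0
gripper_force: 29.3
```

Call:
arm_command(
  rows=[
    {"dx": 0.005, "dy": -0.0348, "dz": 0, "wx": 0, "wy": 0, "wz": 0},
    {"dx": 0.005, "dy": -0.0348, "dz": 0, "wx": 0, "wy": 0, "wz": 0},
    {"dx": 0.005, "dy": -0.0348, "dz": 0, "wx": 0, "wy": 0, "wz": 0},
    {"dx": 0.005, "dy": -0.0348, "dz": 0, "wx": 0, "wy": 0, "wz": 0},
    {"dx": 0.005, "dy": -0.0348, "dz": 0, "wx": 0, "wy": 0, "wz": 0},
    {"dx": 0.005, "dy": -0.0348, "dz": 0, "wx": 0, "wy": 0, "wz": 0},
    {"dx": 0.005, "dy": -0.0348, "dz": 0, "wx": 0, "wy": 0, "wz": 0},
    {"dx": 0.005, "dy": -0.0348, "dz": 0, "wx": 0, "wy": 0, "wz": 0},
    {"dx": 0.005, "dy": -0.0348, "dz": 0, "wx": 0, "wy": 0, "wz": 0},
    {"dx": 0.004, "dy": -0.0348, "dz": 0, "wx": 0, "wy": 0, "wz": 0},
    {"dx": 0.003, "dy": -0.0348, "dz": 0, "wx": 0, "wy": 0, "wz": 0},
    {"dx": 0, "dy": 0, "dz": 0, "wx": 0, "wy": 0, "wz": 0},
  ],
)

```text
clock: 5.1
ee_pos: [509.2, -152.6, 240.5]
tool_rot: [-3.14, -0.002, -2.872]
contact_force: [0.2, 1.4, -0.8]
width: 16.0
gripper_force: 29.4
```

```bash
python3 - <<'E'
from h import *
p,d=snap('scene','scene1'); q,e=snap('top','top1'); s=bot.sense()
print(s['ee_pos'],s['tool_rot'],s['contact_force'],s['width'])
a=cv2.resize(p[140:250,180:290,::-1],None,fx=5,fy=5,interpolation=cv2.INTER_CUBIC)
cv2.imwrite('pics/crop2.png',a)
E
```

```text
[ 509.54914889 -148.29519938  240.80395935] [ 3.14105055e+00 -5.70222193e-04 -2.86752397e+00] [ 0.43720508  1.29286756 -0.79378914] 16.054092674572374
```

View pics/crop2.png

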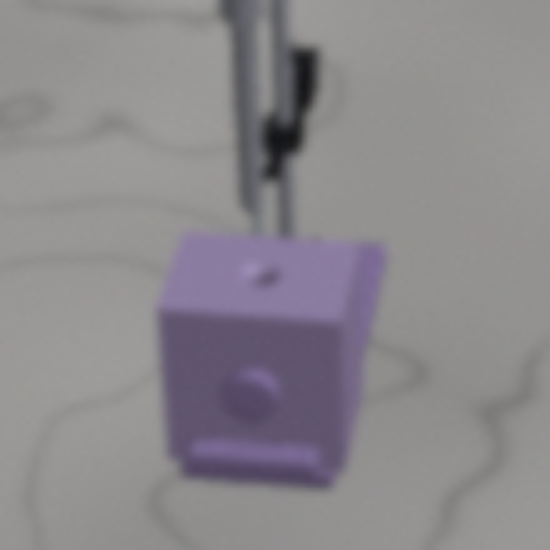

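The rod hangs above the bore: its foot is at about crop (250,204) and the bore mouth at (263,273).

```bash
python3 - <<'E'
from h import *
A=lambda x,y:((x+.5)/5-.5+180,(y+.5)/5-.5+140)
for fp in((250,204),(249,200),(251,207)): print('foot',plane('scene',A(*fp),127.6))
print('bore',plane('scene',A(263,273),95))
C=[plane('scene',A(*c),95) for c in((183,235),(362,243),(345,320),(160,308))];print(np.round(np.mean(C,0),1)); print(np.round(C,1).tolist())
S=np.load('scene1.npz');P=cloud('scene',S['d'])
x,y,z=P[...,0],P[...,1],P[...,2]
m=(abs(x-510)<25)&(abs(y+148)<25)&(z>120)&(z<220)
for lo in range(120,220,10):
    k=m&(z>=lo)&(z<lo+10); 
    if k.sum(): print(lo,k.sum(),np.round(np.median(P[k],0),1), round(np.nanmin(P[k][:,1]),1),round(np.nanmax(P[k][:,1]),1))
m=(z>120)&(abs(x-510)<40)&(abs(y+148)<40); print('zmin',z[m].min())
T=np.load('top0.npz')
E
```

```text
foot [ 506.91591844 -153.01266269  127.6       ]
foot [ 504.26080416 -154.78038629  127.6       ]
foot [ 508.85760055 -151.59330289  127.6       ]
bore [ 509.79676576 -146.71349488   95.        ]
[ 511.8 -146.    95. ]
[[497.0, -192.3, 95.0], [471.7, -116.4, 95.0], [527.8, -99.5, 95.0], [550.6, -175.9, 95.0]]
120 1 [ 513.8 -148.6  128.8] -148.6 -148.6
130 16 [ 514.3 -149.8  134.4] -153.2 -145.9
140 20 [ 514.6 -150.   145.1] -155.7 -146.4
150 19 [ 513.8 -149.9  153.9] -155.4 -145.1
160 21 [ 513.4 -148.2  164.2] -154.4 -146.5
170 18 [ 514.  -149.4  175. ] -153.7 -146.3
180 18 [ 513.1 -149.6  184.9] -156.9 -146.9
190 20 [ 513.8 -150.4  193.9] -156.0 -145.9
200 23 [ 513.9 -149.9  204. ] -155.8 -146.7
210 20 [ 513.6 -149.5  213.8] -154.0 -146.9
zmin 123.28219174024173
```

The first picture was taken while the arm was still swinging (y -152.6 to -148.3), so I'll retake the pictures now it has settled.

```bash
cat > rodm.py <<'E'
from h import *
L=np.array([-.367,.93])/np.hypot(.367,.93)
def rodscene(tag,zr=(130,210)):
    s=bot.sense()['ee_pos']
    p,d=snap('scene',tag); P=cloud('scene',d); x,y,z=P[...,0],P[...,1],P[...,2]
    m=(abs(x-510)<25)&(abs(y+148)<25)&(z>zr[0])&(z<zr[1])
    Q=P[m]; print('n',len(Q),'surf',np.round(np.median(Q,0),1),'lat',round(np.median(Q[:,:2]@L),1),'axis',np.round(np.median(Q[:,:2],0)-4.2*np.array([.89,.457]),1),'zmin',z[(z>112)&(abs(x-510)<20)&(abs(y+148)<20)].min(),s)
    return P
E
python3 - <<'E'
from rodm import *
for i in range(2): rodscene('s2%d'%i)
q,e=snap('top','top2')
print('bore lat',np.array([509.8,-146.7])@L,np.array([511.8,-146])@L); s=bot.sense();print(s['ee_pos'],s['tool_rot'])
T=cv2.resize(q[195:305,305:375,::-1],None,fx=5,fy=5,interpolation=cv2.INTER_CUBIC); 
P=cloud('top',e);x,y,z=P[...,0],P[...,1],P[...,2]
m=(abs(x-510)<35)&(abs(y+148)<35)&(z>115)&(z<200); print(m.sum(), np.round(np.median(P[m],0),1) if m.sum() else '')
E
```

```text
n 156 surf [ 514.5 -145.   171.3] lat -324.0 axis [ 510.8 -146.9] zmin 129.0656091447978 [ 509.54914889 -148.29519938  240.80395935]
n 154 surf [ 514.2 -144.4  171. ] lat -323.5 axis [ 510.4 -146.3] zmin 127.46807775397326 [ 509.68433424 -147.48526703  240.95245306]
bore lat -323.59410542279886 -323.6771224845583
[ 509.88283038 -147.05328177  241.11006704] [ 3.14132915e+00 -4.57932998e-05 -2.86506715e+00]
16 [ 511.  -142.3  154.6]
```

Call:
arm_command(
  rows=[
    {"dx": 0, "dy": 0, "dz": -0.01, "wx": 0, "wy": 0, "wz": 0},
    {"dx": 0, "dy": 0, "dz": -0.01, "wx": 0, "wy": 0, "wz": 0},
    {"dx": 0, "dy": 0, "dz": -0.008, "wx": 0, "wy": 0, "wz": 0},
    {"dx": 0, "dy": 0, "dz": 0, "wx": 0, "wy": 0, "wz": 0},
    {"dx": 0, "dy": 0, "dz": 0, "wx": 0, "wy": 0, "wz": 0},
    {"dx": 0, "dy": 0, "dz": 0, "wx": 0, "wy": 0, "wz": 0},
  ],
)

```text
clock: 5.95
ee_pos: [510.0, -148.0, 213.3]
tool_rot: [-3.141, 0.0, -2.866]
contact_force: [-0.8, -0.2, 0.0]
width: 16.1
gripper_force: 29.5
```

Call:
arm_command(
  rows=[
    {"dx": 0, "dy": 0, "dz": -0.002, "wx": 0, "wy": 0, "wz": 0},
    {"dx": 0, "dy": 0, "dz": -0.002, "wx": 0, "wy": 0, "wz": 0},
    {"dx": 0, "dy": 0, "dz": -0.002, "wx": 0, "wy": 0, "wz": 0},
    {"dx": 0, "dy": 0, "dz": -0.001, "wx": 0, "wy": 0, "wz": 0},
    {"dx": 0, "dy": 0, "dz": -0.001, "wx": 0, "wy": 0, "wz": 0},
    {"dx": 0, "dy": 0, "dz": -0.001, "wx": 0, "wy": 0, "wz": 0},
    {"dx": 0, "dy": 0, "dz": -0.001, "wx": 0, "wy": 0, "wz": 0},
    {"dx": 0, "dy": 0, "dz": 0, "wx": 0, "wy": 0, "wz": 0},
  ],
)

```text
clock: 6.75
ee_pos: [509.9, -148.0, 203.0]
tool_rot: [-3.142, -0.0, -2.866]
contact_force: [-0.3, -0.2, -0.6]
width: 16.1
gripper_force: 29.4
```

No contact force with the foot about 5 mm below the mouth, so I continue down.

Call:
arm_command(
  rows=[
    {"dx": 0, "dy": 0, "dz": -0.003, "wx": 0, "wy": 0, "wz": 0},
    {"dx": 0, "dy": 0, "dz": -0.003, "wx": 0, "wy": 0, "wz": 0},
    {"dx": 0, "dy": 0, "dz": -0.003, "wx": 0, "wy": 0, "wz": 0},
    {"dx": 0, "dy": 0, "dz": 0, "wx": 0, "wy": 0, "wz": 0},
  ],
)

```text
clock: 7.15
ee_pos: [509.7, -148.0, 193.6]
tool_rot: [3.141, -0.001, -2.866]
contact_force: [0.2, -0.6, -0.7]
width: 16.7
gripper_force: 29.4
```

Call:
arm_command(
  rows=[
    {"dx": 0, "dy": 0, "dz": -0.003, "wx": 0, "wy": 0, "wz": 0},
    {"dx": 0, "dy": 0, "dz": -0.003, "wx": 0, "wy": 0, "wz": 0},
    {"dx": 0, "dy": 0, "dz": -0.002, "wx": 0, "wy": 0, "wz": 0},
    {"dx": 0, "dy": 0, "dz": -0.002, "wx": 0, "wy": 0, "wz": 0},
    {"dx": 0, "dy": 0, "dz": -0.002, "wx": 0, "wy": 0, "wz": 0},
    {"dx": 0, "dy": 0, "dz": 0, "wx": 0, "wy": 0, "wz": 0},
  ],
)

```text
clock: 7.75
ee_pos: [509.9, -148.0, 181.9]
tool_rot: [-3.141, -0.0, -2.866]
contact_force: [0.9, -0.0, -1.8]
width: 16.3
gripper_force: 29.5
```

Call:
arm_command(
  rows=[
    {"dx": 0, "dy": 0, "dz": -0.002, "wx": 0, "wy": 0, "wz": 0},
    {"dx": 0, "dy": 0, "dz": -0.002, "wx": 0, "wy": 0, "wz": 0},
    {"dx": 0, "dy": 0, "dz": -0.002, "wx": 0, "wy": 0, "wz": 0},
    {"dx": 0, "dy": 0, "dz": 0, "wx": 0, "wy": 0, "wz": 0},
  ],
)

```text
clock: 8.15
ee_pos: [509.8, -148.0, 175.8]
tool_rot: [3.142, -0.0, -2.866]
contact_force: [0.1, -0.1, 0.1]
width: 16.2
gripper_force: 29.5
```

```bash
python3 - <<'E'
from h import *
p,d=snap('scene','s3'); q,e=snap('top','t3')
a=cv2.resize(p[130:240,180:290,::-1],None,fx=5,fy=5,interpolation=cv2.INTER_CUBIC)
cv2.imwrite('pics/crop3.png',a)
for i in range(3): print(bot.sense()['contact_force'],bot.sense()['ee_pos'])
E
```

```text
[ 0.1870597  -1.20589675 -1.31102403] [ 509.73115291 -148.02402892  175.88121507]
[ 0.1870597  -1.20589675 -1.31102403] [ 509.73115291 -148.02402892  175.88121507]
[ 0.1870597  -1.20589675 -1.31102403] [ 509.73115291 -148.02402892  175.88121507]
```

View pics/crop3.png

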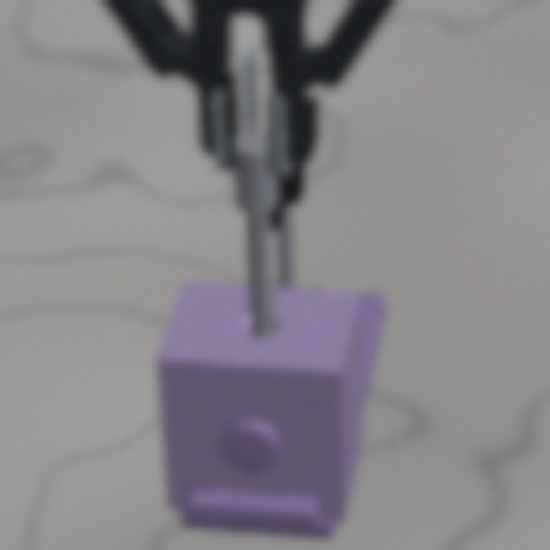

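The rod is in the bore (crop 260,330) with the head's underside near (256,207), held in the jaws. I'll work out the actual height of the head's underside.

```bash
cat >> h.py <<'E'
def proj(name,X):
    m=camera_model(name); c=np.linalg.inv(np.array(m['pose']))@[*X,1]
    s=c[:2]/c[2]; s=s*(1+m['k1']*(s@s)); return np.array([s[0]*m['fx']+m['cx'],s[1]*m['fy']+m['cy']])
E
python3 - <<'E'
from h import *
# head underside front edge at r=9 toward camera
for z in range(110,181,10):
    u=proj('scene',(510+9*.89,-147.5+9*.457,z)); print(z,(u+.5-[180,130])*5-.5)
print(proj('scene',(510,-147.5,95)))
E
```

```text
110 [260.45890727 306.13503928]
120 [259.61593011 286.84581708]
130 [258.76673454 267.35202873]
140 [257.91129866 247.65111151]
150 [257.04960256 227.7404795 ]
160 [256.18162844 207.61752433]
170 [255.30736081 187.27961598]
180 [254.4267866  166.72410366]
[231.83384276 194.16877102]
```

Call:
arm_command(
  rows=[
    {"dx": 0, "dy": 0, "dz": -0.002, "wx": 0, "wy": 0, "wz": 0},
    {"dx": 0, "dy": 0, "dz": -0.002, "wx": 0, "wy": 0, "wz": 0},
  ],
)

```text
clock: 8.45
ee_pos: [510.0, -148.0, 172.1]
tool_rot: [-3.141, 0.0, -2.866]
contact_force: [0.2, -0.5, 3.3]
width: 16.2
gripper_force: 29.8
```

Call:
arm_command(
  rows=[
    {"dx": 0, "dy": 0, "dz": -0.0015, "wx": 0, "wy": 0, "wz": 0},
    {"dx": 0, "dy": 0, "dz": -0.0015, "wx": 0, "wy": 0, "wz": 0},
  ],
)

```text
clock: 8.65
ee_pos: [509.9, -148.0, 169.0]
tool_rot: [-3.141, 0.0, -2.866]
contact_force: [1.1, -0.5, 3.9]
width: 16.0
gripper_force: 29.8
```

Call:
arm_command(
  rows=[
    {"dx": 0, "dy": 0, "dz": -0.001, "wx": 0, "wy": 0, "wz": 0},
    {"dx": 0, "dy": 0, "dz": -0.001, "wx": 0, "wy": 0, "wz": 0},
    {"dx": 0, "dy": 0, "dz": -0.001, "wx": 0, "wy": 0, "wz": 0},
  ],
)

```text
clock: 8.95
ee_pos: [509.9, -148.0, 166.0]
tool_rot: [-3.141, 0.0, -2.866]
contact_force: [-0.1, -0.6, 3.6]
width: 16.1
gripper_force: 29.8
```

Call:
arm_command(
  rows=[
    {"dx": 0, "dy": 0, "dz": -0.001, "wx": 0, "wy": 0, "wz": 0},
    {"dx": 0, "dy": 0, "dz": -0.001, "wx": 0, "wy": 0, "wz": 0},
    {"dx": 0, "dy": 0, "dz": -0.001, "wx": 0, "wy": 0, "wz": 0},
  ],
)

```text
clock: 9.25
ee_pos: [509.9, -148.0, 163.0]
tool_rot: [-3.141, -0.0, -2.866]
contact_force: [0.6, -1.1, 2.8]
width: 16.1
gripper_force: 29.8
```

Call:
arm_command(
  rows=[
    {"dx": 0, "dy": 0, "dz": -0.001, "wx": 0, "wy": 0, "wz": 0},
    {"dx": 0, "dy": 0, "dz": -0.001, "wx": 0, "wy": 0, "wz": 0},
    {"dx": 0, "dy": 0, "dz": -0.001, "wx": 0, "wy": 0, "wz": 0},
  ],
)

```text
clock: 9.55
ee_pos: [509.9, -148.0, 160.0]
tool_rot: [-3.142, 0.0, -2.866]
contact_force: [0.1, -0.8, 4.5]
width: 16.2
gripper_force: 29.8
```

Call:
arm_command(
  rows=[
    {"dx": 0, "dy": 0, "dz": -0.001, "wx": 0, "wy": 0, "wz": 0},
    {"dx": 0, "dy": 0, "dz": -0.001, "wx": 0, "wy": 0, "wz": 0},
    {"dx": 0, "dy": 0, "dz": -0.001, "wx": 0, "wy": 0, "wz": 0},
  ],
)

```text
clock: 9.85
ee_pos: [509.9, -148.0, 157.0]
tool_rot: [-3.141, -0.0, -2.866]
contact_force: [-0.4, -0.8, 3.8]
width: 16.0
gripper_force: 29.8
```

Call:
arm_command(
  rows=[
    {"dx": 0, "dy": 0, "dz": -0.001, "wx": 0, "wy": 0, "wz": 0},
    {"dx": 0, "dy": 0, "dz": -0.001, "wx": 0, "wy": 0, "wz": 0},
    {"dx": 0, "dy": 0, "dz": -0.001, "wx": 0, "wy": 0, "wz": 0},
  ],
)

```text
clock: 10.15
ee_pos: [509.9, -148.0, 154.0]
tool_rot: [-3.142, -0.0, -2.866]
contact_force: [-0.5, -0.6, 3.2]
width: 15.9
gripper_force: 29.8
```

Call:
arm_command(
  rows=[
    {"dx": 0, "dy": 0, "dz": -0.001, "wx": 0, "wy": 0, "wz": 0},
    {"dx": 0, "dy": 0, "dz": -0.001, "wx": 0, "wy": 0, "wz": 0},
    {"dx": 0, "dy": 0, "dz": -0.001, "wx": 0, "wy": 0, "wz": 0},
  ],
)

```text
clock: 10.45
ee_pos: [509.9, -148.0, 151.0]
tool_rot: [-3.142, 0.0, -2.866]
contact_force: [0.2, -0.6, 4.2]
width: 16.5
gripper_force: 29.8
```

Call:
arm_command(
  rows=[
    {"dx": 0, "dy": 0, "dz": -0.001, "wx": 0, "wy": 0, "wz": 0},
    {"dx": 0, "dy": 0, "dz": -0.001, "wx": 0, "wy": 0, "wz": 0},
    {"dx": 0, "dy": 0, "dz": -0.001, "wx": 0, "wy": 0, "wz": 0},
  ],
)

```text
clock: 10.75
ee_pos: [510.0, -148.0, 148.1]
tool_rot: [-3.141, 0.0, -2.866]
contact_force: [0.9, 0.8, 7.4]
width: 16.0
gripper_force: 30.2
```

Call:
arm_command(
  rows=[
    {"dx": 0, "dy": 0, "dz": -0.0005, "wx": 0, "wy": 0, "wz": 0},
    {"dx": 0, "dy": 0, "dz": 0, "wx": 0, "wy": 0, "wz": 0},
  ],
)

```text
clock: 10.95
ee_pos: [510.1, -147.9, 147.7]
tool_rot: [-3.141, 0.001, -2.866]
contact_force: [0.2, 0.7, 6.9]
width: 16.2
gripper_force: 30.2
```

Call:
arm_command(
  rows=[
    {"dx": 0, "dy": 0, "dz": -0.0007, "wx": 0, "wy": 0, "wz": 0},
    {"dx": 0, "dy": 0, "dz": 0, "wx": 0, "wy": 0, "wz": 0},
    {"dx": 0, "dy": 0, "dz": 0, "wx": 0, "wy": 0, "wz": 0},
  ],
)

```text
clock: 11.25
ee_pos: [510.2, -148.0, 147.2]
tool_rot: [-3.141, 0.001, -2.866]
contact_force: [0.2, -0.4, 8.8]
width: 16.2
gripper_force: 30.4
```

Call:
arm_command(
  rows=[
    {"dx": 0, "dy": 0, "dz": -0.0006, "wx": 0, "wy": 0, "wz": 0},
    {"dx": 0, "dy": 0, "dz": 0, "wx": 0, "wy": 0, "wz": 0},
    {"dx": 0, "dy": 0, "dz": 0, "wx": 0, "wy": 0, "wz": 0},
    {"dx": 0, "dy": 0, "dz": 0, "wx": 0, "wy": 0, "wz": 0},
  ],
)

```text
clock: 11.65
ee_pos: [510.3, -147.9, 146.7]
tool_rot: [-3.141, 0.001, -2.866]
contact_force: [0.6, -1.5, 11.0]
width: 16.3
gripper_force: 30.6
```

Call:
arm_command(
  rows=[
    {"dx": 0, "dy": 0, "dz": 0, "wx": 0, "wy": 0, "wz": 0},
    {"dx": 0, "dy": 0, "dz": 0, "wx": 0, "wy": 0, "wz": 0},
    {"dx": 0, "dy": 0, "dz": 0, "wx": 0, "wy": 0, "wz": 0},
    {"dx": 0, "dy": 0, "dz": 0, "wx": 0, "wy": 0, "wz": 0},
    {"dx": 0, "dy": 0, "dz": 0, "wx": 0, "wy": 0, "wz": 0},
    {"dx": 0, "dy": 0, "dz": 0, "wx": 0, "wy": 0, "wz": 0},
  ],
  hand=1,
)

```text
clock: 12.25
ee_pos: [509.9, -148.0, 146.2]
tool_rot: [-3.142, -0.0, -2.866]
contact_force: [-0.3, -0.7, 0.8]
width: 85.3
gripper_force: 0.0
```

Call:
arm_command(
  rows=[
    {"dx": 0, "dy": 0, "dz": 0.02, "wx": 0, "wy": 0, "wz": 0},
    {"dx": 0, "dy": 0, "dz": 0.04, "wx": 0, "wy": 0, "wz": 0},
    {"dx": 0, "dy": 0, "dz": 0.04, "wx": 0, "wy": 0, "wz": 0},
    {"dx": 0, "dy": 0, "dz": 0.04, "wx": 0, "wy": 0, "wz": 0},
    {"dx": 0, "dy": 0, "dz": 0, "wx": 0, "wy": 0, "wz": 0},
    {"dx": 0, "dy": 0, "dz": 0, "wx": 0, "wy": 0, "wz": 0},
  ],
)

```text
clock: 12.85
ee_pos: [509.9, -148.1, 286.7]
tool_rot: [-3.141, 0.001, -2.867]
contact_force: [0.1, 0.6, -0.6]
width: 85.1
gripper_force: 0.0
```

```bash
python3 - <<'E'
from h import *
p,d=snap('scene','s4'); q,e=snap('top','t4')
a=cv2.resize(p[120:220,190:290,::-1],None,fx=6,fy=6,interpolation=cv2.INTER_CUBIC)
cv2.imwrite('pics/crop4.png',a)
for n,D in(('scene',d),('top',e)):
    P=cloud(n,D);x,y,z=P[...,0],P[...,1],P[...,2]
    m=(np.hypot(x-510,y+148)<14)&(z>110)&(z<220)
    if m.sum(): print(n,m.sum(),np.round(np.percentile(z[m],[50,80,90,95,99,100]),1),np.round(np.median(P[m],0),1))
    m=(np.hypot(x-396.5,y+180)<15)&(z>110)&(z<160)
    if m.sum(): print('tab',n,m.sum(),np.round(np.percentile(z[m],[30,50,80,95,100]),1),np.round(np.median(P[m],0),1))
for z in range(140,171,5): print(z,(proj('scene',(510,-147.5,z))+.5-[190,120])*6-.5)
E
```

```text
scene 160 [146.  159.1 160.8 161.4 162.  163.4] [ 515.6 -144.2  146. ]
tab scene 58 [124.  132.6 136.6 137.9 139.5] [ 403.3 -175.9  132.6]
top 46 [158.2 160.5 162.  162.3 163.  163.3] [ 512.  -142.5  158.2]
tab top 118 [132.5 135.2 137.2 138.5 140.2] [ 397.8 -179.3  135.2]
140 [248.96561604 343.40802945]
145 [248.4522667  331.53509163]
150 [247.93706927 319.59961609]
155 [247.42002141 307.60122015]
160 [246.90112098 295.53951955]
165 [246.38036601 283.41412857]
170 [245.8577547  271.22466003]
```

View pics/crop4.png

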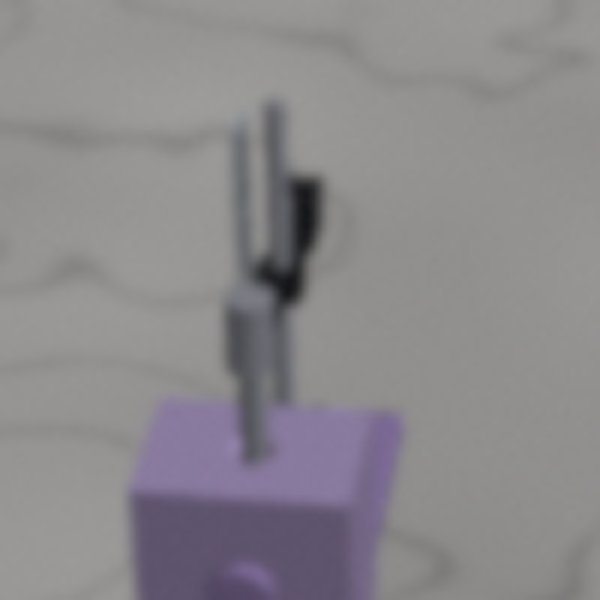

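The rod stands on its own: its top is at crop (248,293), about z 160.5–161, which agrees with kinematics plus spring-back. The pointer's tab top is about 136.5, so its middle is about 124.5. I'll grip the tab high (grasp z about 140) and 6 mm outward, so the gripper body clears the post and scale.

Call:
arm_command(
  rows=[
    {"dx": -0.02, "dy": -0.0056, "dz": 0, "wx": 0, "wy": 0, "wz": 0},
    {"dx": -0.03, "dy": -0.0083, "dz": 0, "wx": 0, "wy": 0, "wz": 0},
    {"dx": -0.03, "dy": -0.0083, "dz": 0, "wx": 0, "wy": 0, "wz": 0},
    {"dx": -0.03, "dy": -0.0083, "dz": 0, "wx": 0, "wy": 0, "wz": 0},
    {"dx": -0.0092, "dy": -0.0028, "dz": 0, "wx": 0, "wy": 0, "wz": 0},
    {"dx": 0, "dy": 0, "dz": 0, "wx": 0, "wy": 0, "wz": 0},
    {"dx": 0, "dy": 0, "dz": -0.03, "wx": 0, "wy": 0, "wz": 0},
    {"dx": 0, "dy": 0, "dz": -0.03, "wx": 0, "wy": 0, "wz": 0},
    {"dx": 0, "dy": 0, "dz": -0.02, "wx": 0, "wy": 0, "wz": 0},
    {"dx": 0, "dy": 0, "dz": 0, "wx": 0, "wy": 0, "wz": 0},
    {"dx": 0, "dy": 0, "dz": 0, "wx": 0, "wy": 0, "wz": 0},
  ],
)

```text
clock: 14.05
ee_pos: [391.5, -180.9, 206.4]
tool_rot: [3.141, -0.0, -2.866]
contact_force: [0.9, 0.3, 0.4]
width: 85.6
gripper_force: 0.0
```

```bash
python3 - <<'E'
from h import *
s=bot.sense(); print(s['ee_pos'],s['tool_rot'],s['contact_force'])
for n in('scene0','top0','s4','t4'):
    D=np.load(n+'.npz'); c='scene' if n[0]=='s' else 'top'
    P=cloud(c,D['d']);x,y,z=P[...,0],P[...,1],P[...,2]
    def fl(t,cx,cy,r,lo,hi):
        m=(np.hypot(x-cx,y-cy)<r)&(z>lo)&(z<hi); h,e=np.histogram(z[m],np.arange(lo,hi,1)); 
        print(n,t,m.sum(),np.round(np.median(z[m]),2) if m.sum() else '')
    if n[-1]=='0': fl('head133',457.5,235.5,7,126,140)
    else: fl('head',510,-147.5,7,154,168)
    fl('disp95',525,-150,12,88,102)
    # blade along pointer: dark pixels
    u=np.array([-.962,-.272]);v=np.array([.272,-.962]); r=np.stack([x-510,y+147.5],-1); a=r@u;b=r@v
    g=D['p'].max(-1)
    m=(a>32)&(a<58)&(abs(b)<5)&(g<75)&(z>112); print('blade',m.sum(),np.round(np.median(z[m]),2))
    m=(a>108)&(a<128)&(abs(b)<6)&(g<75)&(z>130); print('tabtop',m.sum(),np.round(np.median(z[m]),2),np.round(np.median(b[m]),1),np.round(np.percentile(a[m],[2,98]),1))
E
```

```text
[ 391.45484326 -180.873208    206.44757319] [ 3.14117600e+00 -8.76690282e-05 -2.86557956e+00] [0.85553466 0.31675203 0.4233191 ]
scene0 head133 22 132.79
scene0 disp95 47 94.94
blade 24 125.55
tabtop 15 136.29 -2.6 [108.9 123.5]
top0 head133 41 132.85
top0 disp95 105 94.79
blade 53 124.74
tabtop 65 136.49 0.2 [108.6 127.1]
s4 head 16 160.74
s4 disp95 55 95.03
blade 2 125.76
tabtop 16 136.49 -1.5 [110.  120.9]
t4 head 21 160.08
t4 disp95 99 94.79
blade 378 680.08
tabtop 229 706.87 1.2 [108.3 126. ]
```

Call:
arm_command(
  rows=[
    {"dx": -0.0005, "dy": 0, "dz": -0.02, "wx": 0, "wy": 0, "wz": 0},
    {"dx": 0, "dy": 0, "dz": -0.02, "wx": 0, "wy": 0, "wz": 0},
    {"dx": 0, "dy": 0, "dz": -0.015, "wx": 0, "wy": 0, "wz": 0},
    {"dx": 0, "dy": 0, "dz": -0.0084, "wx": 0, "wy": 0, "wz": 0},
    {"dx": 0, "dy": 0, "dz": 0, "wx": 0, "wy": 0, "wz": 0},
    {"dx": 0, "dy": 0, "dz": 0, "wx": 0, "wy": 0, "wz": 0},
  ],
)

```text
clock: 14.65
ee_pos: [390.7, -181.4, 143.6]
tool_rot: [-3.141, 0.001, -2.866]
contact_force: [0.1, -0.0, 1.2]
width: 85.3
gripper_force: 0.0
```

Call:
arm_command(
  rows=[
    {"dx": 0, "dy": 0, "dz": 0, "wx": 0, "wy": 0, "wz": 0},
    {"dx": 0, "dy": 0, "dz": 0, "wx": 0, "wy": 0, "wz": 0},
    {"dx": 0, "dy": 0, "dz": 0, "wx": 0, "wy": 0, "wz": 0},
    {"dx": 0, "dy": 0, "dz": 0, "wx": 0, "wy": 0, "wz": 0},
    {"dx": 0, "dy": 0, "dz": 0, "wx": 0, "wy": 0, "wz": 0},
    {"dx": 0, "dy": 0, "dz": 0, "wx": 0, "wy": 0, "wz": 0},
    {"dx": 0, "dy": 0, "dz": 0, "wx": 0, "wy": 0, "wz": 0},
    {"dx": 0, "dy": 0, "dz": 0, "wx": 0, "wy": 0, "wz": 0},
  ],
  hand=-1,
  force=25,
)

```text
clock: 15.45
ee_pos: [390.2, -181.3, 142.8]
tool_rot: [-3.142, -0.0, -2.866]
contact_force: [-0.1, -0.7, -0.4]
width: -0.3
gripper_force: 0.0
```

```bash
python3 - <<'E'
from h import *
p,d=snap('scene','s5'); q,e=snap('top','t5')
a=cv2.resize(p[90:200,190:290,::-1],None,fx=5,fy=5,interpolation=cv2.INTER_CUBIC)
b=cv2.resize(q[200:300,300:380,::-1],None,fx=3.5,fy=3.5,interpolation=cv2.INTER_CUBIC)
im=np.zeros((550,790,3),np.uint8); im[:,:500]=a; im[:350,505:785]=b
cv2.imwrite('pics/crop5.png',im); print(bot.sense()['width'])
E
```

```text
-0.09485094444660055
```

View pics/crop5.png

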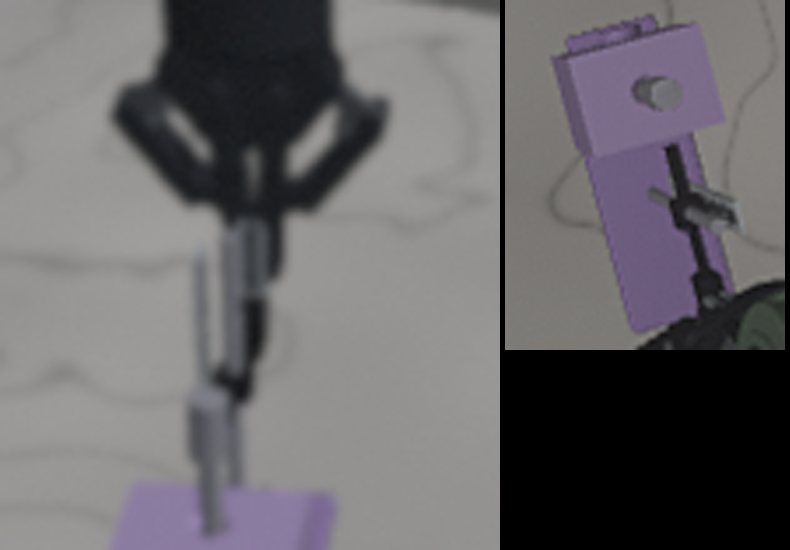

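```bash
python3 - <<'E'
from h import *
for n,t in(('scene','s5'),('top','t5')):
    D=np.load(t+'.npz');P=cloud(n,D['d']);x,y,z=P[...,0],P[...,1],P[...,2]
    u=np.array([-.962,-.272]);v=np.array([.272,-.962]); r=np.stack([x-510,y+147.5],-1); a=r@u;b=r@v
    m=(a>95)&(a<145)&(abs(b)<40)&(z>100)
    for lo in range(100,200,6):
        k=m&(z>=lo)&(z<lo+6)
        if k.sum(): print(n,lo,k.sum(),'a',np.round(np.percentile(a[k],[5,50,95])),'b',np.round(np.percentile(b[k],[5,50,95])))
for z in(112,136,142,121): print(z,(proj('scene',(510-.962*118,-147.5-.272*118,z))+.5-[190,90])*5-.5,(proj('scene',(390.2,-181.3,z))+.5-[190,90])*5-.5)
E
```

```text
scene 112 6 a [103. 108. 126.] b [-6. -5. -2.]
scene 118 7 a [103. 105. 122.] b [-6. -4. -2.]
scene 124 15 a [100. 104. 122.] b [-6. -3.  2.]
scene 130 17 a [103. 109. 127.] b [-6. -2.  4.]
scene 136 18 a [103. 115. 123.] b [-4.  0.  4.]
scene 142 5 a [115. 117. 122.] b [-7. -3.  1.]
scene 148 13 a [110. 114. 119.] b [-11.  -3.   3.]
scene 154 24 a [110. 114. 127.] b [-13.  -6.   3.]
scene 160 20 a [111. 113. 121.] b [-13.  -4.   3.]
scene 166 25 a [112. 115. 125.] b [-14.  -4.   5.]
scene 172 24 a [111. 113. 119.] b [-13.  -3.  10.]
scene 178 28 a [111. 114. 120.] b [-13.  -0.   9.]
scene 184 35 a [110. 114. 121.] b [-18.  -2.  17.]
scene 190 72 a [108. 113. 124.] b [-29.   2.  28.]
scene 196 96 a [109. 114. 132.] b [-32.   4.  32.]
top 112 6 a [108. 116. 125.] b [-5. -5. -3.]
top 118 9 a [ 99. 107. 119.] b [-5. -2.  4.]
top 124 26 a [ 96. 103. 113.] b [-5.  1.  5.]
top 130 28 a [107. 112. 118.] b [-6.  1.  8.]
top 136 18 a [109. 114. 117.] b [-5.  0.  7.]
top 142 2 a [116. 116. 116.] b [-4. -1.  2.]
top 148 2 a [117. 117. 117.] b [-10.  -8.  -7.]
top 154 8 a [114. 117. 120.] b [-13.  -8.   3.]
top 160 7 a [113. 114. 121.] b [-12.  -3.   4.]
top 166 8 a [113. 114. 119.] b [-13.  -6.   1.]
top 172 3 a [114. 114. 118.] b [-12.  -4.  -3.]
top 184 3 a [116. 118. 118.] b [-15. -14. -13.]
top 190 8 a [111. 113. 118.] b [-28. -18.  -8.]
top 196 35 a [112. 118. 123.] b [-32. -24. -16.]
112 [253.33971384 350.28063047] [255.69960964 343.18481721]
136 [252.02151067 305.76668206] [254.41614269 298.7848609 ]
142 [251.68911491 294.48016155] [254.09254836 287.52814164]
121 [252.8475244  333.70554841] [255.22035868 326.65151901]
```

The shut fingertips end at about z 145 (level with the TCP, not 22 mm ahead of it), so the jaws closed above the tab. I'll open, shift 3.5 mm further outward for post clearance, and go 22 mm lower.

Call:
arm_command(
  rows=[
    {"dx": -0.0034, "dy": -0.001, "dz": 0, "wx": 0, "wy": 0, "wz": 0},
    {"dx": 0, "dy": 0, "dz": 0, "wx": 0, "wy": 0, "wz": 0},
    {"dx": 0, "dy": 0, "dz": 0, "wx": 0, "wy": 0, "wz": 0},
    {"dx": 0, "dy": 0, "dz": 0, "wx": 0, "wy": 0, "wz": 0},
    {"dx": 0, "dy": 0, "dz": 0, "wx": 0, "wy": 0, "wz": 0},
    {"dx": 0, "dy": 0, "dz": 0, "wx": 0, "wy": 0, "wz": 0},
    {"dx": 0, "dy": 0, "dz": -0.006, "wx": 0, "wy": 0, "wz": 0},
    {"dx": 0, "dy": 0, "dz": -0.006, "wx": 0, "wy": 0, "wz": 0},
  ],
  hand=1,
)

```text
clock: 16.35
ee_pos: [386.8, -182.3, 130.4]
tool_rot: [-3.141, 0.0, -2.866]
contact_force: [0.5, 0.4, 0.3]
width: 85.3
gripper_force: 0.0
```

Call:
arm_command(
  rows=[
    {"dx": 0, "dy": 0, "dz": -0.005, "wx": 0, "wy": 0, "wz": 0},
    {"dx": 0, "dy": 0, "dz": -0.005, "wx": 0, "wy": 0, "wz": 0},
    {"dx": 0, "dy": 0, "dz": 0, "wx": 0, "wy": 0, "wz": 0},
    {"dx": 0, "dy": 0, "dz": 0, "wx": 0, "wy": 0, "wz": 0},
  ],
)

```text
clock: 16.75
ee_pos: [386.8, -182.2, 120.8]
tool_rot: [3.142, -0.0, -2.866]
contact_force: [-1.1, 0.2, -0.0]
width: 85.3
gripper_force: 0.0
```

Call:
arm_command(
  rows=[
    {"dx": 0, "dy": 0, "dz": 0, "wx": 0, "wy": 0, "wz": 0},
    {"dx": 0, "dy": 0, "dz": 0, "wx": 0, "wy": 0, "wz": 0},
    {"dx": 0, "dy": 0, "dz": 0, "wx": 0, "wy": 0, "wz": 0},
    {"dx": 0, "dy": 0, "dz": 0, "wx": 0, "wy": 0, "wz": 0},
    {"dx": 0, "dy": 0, "dz": 0, "wx": 0, "wy": 0, "wz": 0},
    {"dx": 0, "dy": 0, "dz": 0, "wx": 0, "wy": 0, "wz": 0},
    {"dx": 0, "dy": 0, "dz": 0, "wx": 0, "wy": 0, "wz": 0},
    {"dx": 0, "dy": 0, "dz": 0, "wx": 0, "wy": 0, "wz": 0},
  ],
  hand=-1,
  force=25,
)

```text
clock: 17.55
ee_pos: [387.1, -183.4, 121.0]
tool_rot: [-3.14, 0.0, -2.868]
contact_force: [1.5, -9.3, 0.6]
width: 12.7
gripper_force: 29.8
```

Call:
arm_command(
  rows=[
    {"dx": 0.0004, "dy": -0.0015, "dz": 0, "wx": 0, "wy": 0, "wz": 0},
    {"dx": 0, "dy": 0, "dz": 0, "wx": 0, "wy": 0, "wz": 0},
    {"dx": 0, "dy": 0, "dz": 0.005, "wx": 0, "wy": 0, "wz": 0},
    {"dx": 0, "dy": 0, "dz": 0.005, "wx": 0, "wy": 0, "wz": 0},
    {"dx": 0, "dy": 0, "dz": 0, "wx": 0, "wy": 0, "wz": 0},
  ],
)

```text
clock: 18.05
ee_pos: [387.2, -183.8, 131.5]
tool_rot: [-3.141, 0.0, -2.867]
contact_force: [-1.8, -0.2, 1.6]
width: 13.1
gripper_force: 30.0
```

Call:
arm_command(
  rows=[
    {"dx": 0, "dy": 0, "dz": 0.005, "wx": 0, "wy": 0, "wz": 0},
    {"dx": 0, "dy": 0, "dz": 0.005, "wx": 0, "wy": 0, "wz": 0},
    {"dx": 0, "dy": 0, "dz": 0.005, "wx": 0, "wy": 0, "wz": 0},
    {"dx": 0, "dy": 0, "dz": 0.005, "wx": 0, "wy": 0, "wz": 0},
    {"dx": 0, "dy": 0, "dz": 0.004, "wx": 0, "wy": 0, "wz": 0},
    {"dx": 0, "dy": 0, "dz": 0.0022, "wx": 0, "wy": 0, "wz": 0},
    {"dx": 0, "dy": 0, "dz": 0, "wx": 0, "wy": 0, "wz": 0},
    {"dx": 0, "dy": 0, "dz": 0, "wx": 0, "wy": 0, "wz": 0},
  ],
)

```text
clock: 18.85
ee_pos: [387.2, -183.8, 157.1]
tool_rot: [-3.141, -0.0, -2.866]
contact_force: [-2.0, -1.6, 2.2]
width: 12.7
gripper_force: 30.0
```

```bash
cat > meas.py <<'E'
from h import *
import sys
H=[];B=[]
for i in range(4):
  for n in('scene','top'):
    p,d=snap(n,sys.argv[1]+n); P=cloud(n,d);x,y,z=P[...,0],P[...,1],P[...,2]
    u=np.array([-.962,-.272]);v=np.array([.272,-.962]); r=np.stack([x-510,y+147.5],-1); a=r@u;b=r@v
    m=(np.hypot(a,b)<7)&(z>154)&(z<168); hm=np.median(z[m]) if m.any() else 0
    g=p.max(-1); k=(a>31)&(a<58)&(abs(b)<5)&(g<85)&(z>112)&(z<175)
    t=(a>106)&(a<130)&(abs(b)<7)&(g<75)&(z>155)&(z<185)
    print(n,'head',m.sum(),round(hm,2),'blade',k.sum(),np.round(np.percentile(z[k],[10,50,90]),2) if k.any() else '','tab',t.sum(),round(np.median(z[t]),2) if t.any() else '')
p=np.load(sys.argv[1]+'scene.npz')['p']; q=np.load(sys.argv[1]+'top.npz')['p']
a=cv2.resize(p[110:200,200:270,::-1],None,fx=6,fy=6,interpolation=cv2.INTER_CUBIC)
b=cv2.resize(q[200:300,300:380,::-1],None,fx=4,fy=4,interpolation=cv2.INTER_CUBIC)
im=np.zeros((540,745,3),np.uint8); im[:,:420]=a; im[:400,425:745]=b
cv2.imwrite(f'pics/{sys.argv[1]}.png',im)
print(bot.sense()['ee_pos'])
E
python3 meas.py m1
```

```text
scene head 15 160.6 blade 30 [159.96 161.79 162.56] tab 28 171.97
top head 42 160.66 blade 58 [158.82 160.85 162.64] tab 72 171.63
scene head 17 160.72 blade 30 [160.12 162.01 163.97] tab 29 171.66
top head 41 160.24 blade 60 [159.81 161.01 162.74] tab 74 171.62
scene head 19 160.89 blade 27 [160.56 161.56 164.26] tab 27 171.76
top head 45 160.23 blade 58 [158.77 161.2  162.87] tab 76 170.89
scene head 16 161.55 blade 27 [160.66 162.1  164.85] tab 30 171.51
top head 43 160.32 blade 61 [159.08 161.2  163.18] tab 74 171.53
[ 387.16926182 -183.79335909  157.01917536]
```

View pics/m1.png

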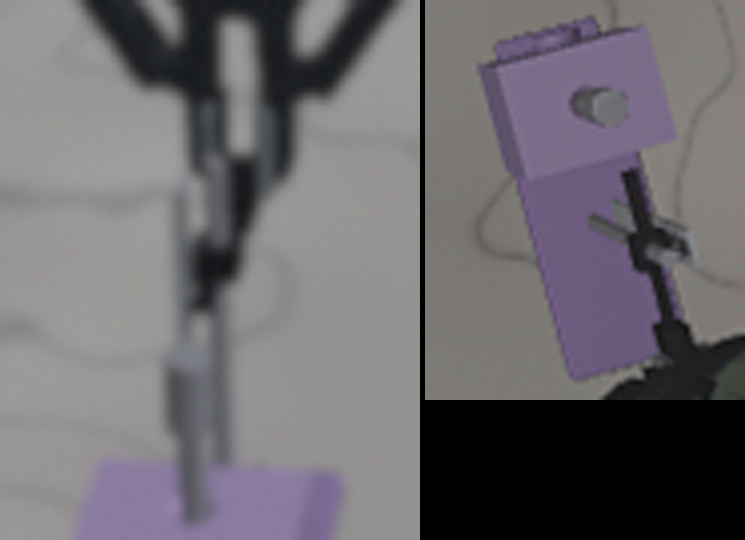

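The pointer (in the jaws) has risen with the tab; its blade end is at crop (200,300) beside the rod's top at (188,355). The numbers show blade mid about 160.3 against head top 160.5. Releasing and backing off upward.

Call:
arm_command(
  rows=[
    {"dx": 0, "dy": 0, "dz": 0, "wx": 0, "wy": 0, "wz": 0},
    {"dx": 0, "dy": 0, "dz": 0, "wx": 0, "wy": 0, "wz": 0},
    {"dx": 0, "dy": 0, "dz": 0, "wx": 0, "wy": 0, "wz": 0},
    {"dx": 0, "dy": 0, "dz": 0, "wx": 0, "wy": 0, "wz": 0},
    {"dx": 0, "dy": 0, "dz": 0, "wx": 0, "wy": 0, "wz": 0},
    {"dx": 0, "dy": 0, "dz": 0, "wx": 0, "wy": 0, "wz": 0},
    {"dx": 0, "dy": 0, "dz": 0.02, "wx": 0, "wy": 0, "wz": 0},
    {"dx": 0, "dy": 0, "dz": 0.04, "wx": 0, "wy": 0, "wz": 0},
    {"dx": 0, "dy": 0, "dz": 0.04, "wx": 0, "wy": 0, "wz": 0},
    {"dx": 0, "dy": 0, "dz": 0.02, "wx": 0, "wy": 0, "wz": 0},
    {"dx": 0, "dy": 0, "dz": 0, "wx": 0, "wy": 0, "wz": 0},
    {"dx": 0, "dy": 0, "dz": 0, "wx": 0, "wy": 0, "wz": 0},
  ],
  hand=1,
)

```text
clock: 20.45
ee_pos: [387.1, -183.9, 276.8]
tool_rot: [-3.141, 0.0, -2.867]
contact_force: [1.0, 0.5, -0.1]
width: 85.3
gripper_force: 0.0
```

```bash
python3 meas.py m2; python3 -c "
from h import *
D=np.load('m2top.npz');E=np.load('top0.npz')
print(abs(D['p'].astype(int)-E['p'])[:190].max(-1).__gt__(60).sum())"
```

```text
scene head 16 161.2 blade 26 [159.87 161.31 164.83] tab 21 169.38
top head 42 160.02 blade 58 [159.08 161.27 162.62] tab 101 171.68
scene head 20 160.72 blade 25 [159.49 162.33 163.98] tab 25 170.67
top head 42 160.25 blade 60 [159.25 161.08 163.11] tab 102 171.57
scene head 17 160.7 blade 26 [160.27 161.86 163.67] tab 27 170.09
top head 42 160.34 blade 61 [159.84 161.01 162.95] tab 99 171.69
scene head 19 160.97 blade 28 [160.52 161.58 163.86] tab 27 170.0
top head 42 160.87 blade 62 [159.18 161.25 162.85] tab 106 171.36
[ 387.13425646 -183.70345503  276.77120706]
0
```

View pics/m2.png

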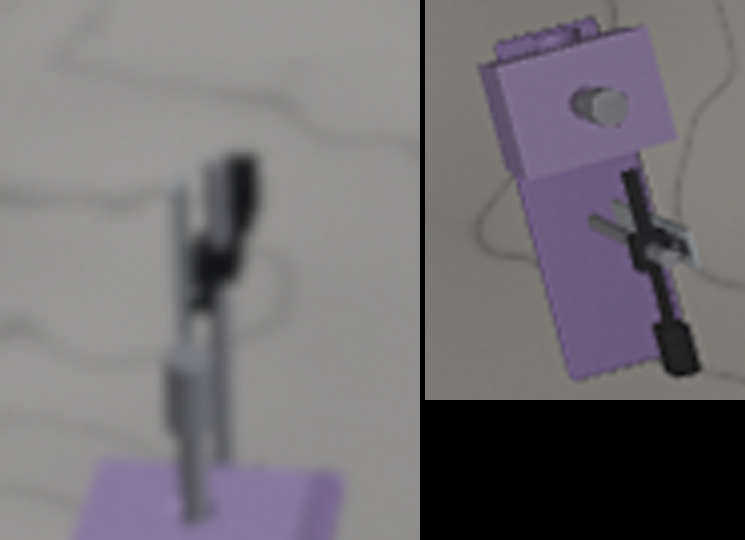

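The rod stands free in the bore (top at crop 188,355) and the pointer is released with its blade end at (203,300). Heights agree to within about 1 mm (blade mid about 160.0, rod top about 160.5), and the bystanders' area is unchanged. Handing in.

```bash
python3 -c "
from cell import bot
print(bot.hand_in())"
```

```text
the job is handed in; nothing more can be done
None
```

I handed the job in: the rod was pressed onto the stack with about 12 N in all and stands free in the dispenser's bore, the pointer blade is level with its top to within about 1 mm by camera, and the cup, coaster, jar and spoon look unmoved. No verdict came back.

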